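# Fetch the candle snuffer out of the half-closed tiled box

### The job

Take the wooden lid off the tiled candle box and lean it, handle side outward and let go, at a slant against the low tiled step with its lower edge on the ledge. Then tilt the long candle snuffer and draw it, knob end first, through the open half of the box, and finish while still holding it motionless in the gripper, the whole snuffer at least 6 cm above the top of the box. The lid must still be leaning there at the end; leave the other things on the ledge where they stand.

Things in the scene. Friction and masses are not known exactly. Their poses are not given: they have to be found in the camera images.
- candle_box: Fixed open-topped box faced with white tiles, 150 (x) x 320 (y) mm outside; origin at the centre of its underside, on the ledge, z up. Floor 6 mm thick, walls 8 mm thick with their rim at z = 70 mm; inside 134 x 304 mm. A fixed tile cover 8 mm thick (z 70 to 78 mm) closes the part from y = +20 mm to +160 mm; the rest, y = -152 to +20 mm inside, is open once the lid is off (opening 134 x 172 mm).
- box_opening (a point): Centre of the box's opening, at rim height (z = 70 mm in the box's frame, y = -66 mm); axes as the box's.
- lid_handle (a point): Grasp point on the lid's handle. The lid is a loose flat wooden board 150 (x) x 173 (y) x 8 mm, about 180 g, that at first lies on the box's rim over the opening. On the middle of its upper face stands a bar handle 12 mm thick (x), 60 mm long (y), 34 mm high above the board. This point is on the board's centre line, 28 mm above its underside (20 mm above its upper face, 14 mm below the handle's top); z is normal to the board, out of the handle side.
- lid_center (a point): Centre of the lid's board, 4 mm above its underside; axes as lid_handle.
- lid: The lid: origin at the centre of its underside, axes as lid_handle.
- step: Fixed tiled step, a block 60 (x) x 220 (y) x 70 (z) mm on the ledge; origin at the centre of its underside. Its face towards the robot is at x = -30 mm. The ledge before it is free, with room to set the lid's lower edge down.
- snuffer_center (a point): Middle of the bronze-tone aluminium snuffer on its axis. It is 250 mm long along its y, about 100 g: a square shaft 11 x 11 mm from y = -117 to +83 mm, a square knob 32 x 32 x 16 mm at the -y end (y = -125 to -109 mm), a bell (cone) 45 mm long at the +y end, widening to 32 mm diameter at the mouth (y = +125 mm). It lies loose and level on the box floor, axis 16 mm above that floor, the bell end under the fixed cover, the knob end in the open part.
- snuffer_knob (a point): End of the snuffer on its axis at the knob (y = -125 mm).
- snuffer_bell (a point): End of the snuffer on its axis, at the bell's mouth (y = +125 mm).
- snuffer: The snuffer: origin 16 mm below its axis at mid-length; y along the axis towards the bell.
- votive: Bystander: green glass votive cup, 62 mm diameter, 62 mm high; origin at the centre of its underside.
- dispenser: Bystander: white plastic push dispenser, 50 x 50 x 89 mm high; origin at the centre of its underside.
- tin: Bystander: round steel tin with screw lid, 75 mm diameter, 45 mm high; origin at the centre of its underside.
- matchbox: Bystander: wooden matchbox, 36 x 54 x 15 mm, lying flat; origin at the centre of its underside.
Things that resemble listed ones, but are neither listed nor needed, are in the scene too. There is more than one size of the lid; the job needs the smallest.

How it is judged (in metres and radians):
On the way, in this order (a step that is already met when the one before it is completed fails the run):
1. the lid is let go, leaning at a slant against the step, handle side outward, lower edge on the ledge (angle between lid's own z axis and vertical between 0.35 and 1.3 rad and contact force between lid and step above 0.03 N and height (world z) of lid_center below 0.09 m and contact force between lid and candle_box below 0.01 N and contact force between lid and the fingers below 0.01 N), for 0.4 s.
2. the snuffer is tilted through the opening: knob end out above the rim, bell end still in the box (height (world z) of snuffer_knob above 0.09 m and height (world z) of snuffer_bell below 0.07 m and contact force between snuffer and the fingers above 0.3 N), for 0.1 s.
At the end, for the whole second after the job is handed in: Snuffer held still in the gripper (under 30 mm/s), both ends over 135 mm above the ledge, touching neither box, step nor lid. The lid, let go and at rest (under 20 mm/s), still leans on the step off the box: slant 20 to 74 degrees from level, handle side up, centre below 90 mm (all of step 1 and height (world z) of each of snuffer_knob, snuffer_bell above 0.135 m and contact force between snuffer and the fingers above 0.3 N and contact force between snuffer and candle_box below 0.01 N and contact force between snuffer and step below 0.01 N and contact force between snuffer and lid below 0.01 N and linear speed of snuffer below 0.03 m/s and linear speed of lid below 0.02 m/s); the arm keeps its last pose, push and grip.
It fails at once if the votive is shifted by over 30 mm (distance of votive from where it was at the start of the episode above 0.03 m).
It fails at once if the dispenser is shifted by over 30 mm (distance of dispenser from where it was at the start of the episode above 0.03 m).
It fails at once if the tin is shifted by over 30 mm (distance of tin from where it was at the start of the episode above 0.03 m).
It fails at once if the matchbox is shifted by over 30 mm (distance of matchbox from where it was at the start of the episode above 0.03 m).
It also fails if it takes over 58 s, if anything falls off the work surface, if the arm or the gripper's body presses on something with over 40 N, if the wrist force passes 120 N, or if a joint passes its speed limit or range.

### The arm

A 7-joint arm with a two-finger parallel gripper is mounted at the origin on the work surface. World frame = base frame: x ahead of the robot, y to its left, z up, the work surface at z = 0. Lengths are in mm, angles in rad, forces in N, time in s.
With the tool pointing down it reaches from about 400 to 875 mm from the base axis. Payload 4.4 kg.
Tool frame: the origin (TCP) lies midway between the tips of the shut fingers; the grasp point (between the pads) lies 19 mm behind it; z points along the fingers, y is the line along which they close (so a half turn about z gives the same grasp; the last joint's range is limited). The gripper opens to 85 mm and grips with 20 to 120 N. Pads are 22 mm wide; open, the fingers measure 114 mm over their backs; the gripper's body (76 mm by 85 mm) begins 54 mm behind the grasp point. The pads swing forward as they close: fully open they stand 13 mm farther back than shut.
Start: joints at [-1.205, 0.628, 0.038, 1.517, -0.027, 0.996, -0.02], TCP at [272.007, 590.365, 199.213] pointing down, gripper open.
Joint ranges: [-3.06, 3.06], [-0.37, 2.12], [-1.25, 1.32], [0.18, 2.47], [-1.1, 4.24], [0.23, 1.98], [-2.94, 2.94]. Speed limits (rad/s): [2.57, 2.57, 3.14, 3.14, 3.14, 3.14, 3.14].

### API

Orientations are given as [roll, pitch, yaw] about the fixed x, y, z axes, in that order (R = Rz(yaw) Ry(pitch) Rx(roll)).
In Python, from cell import read_state, get_image, finish_job gives the robot as it stands.
- The arm moves only by the tool send_rows, never from a script. Its argument "series" is a list of rows, each an object of numbers: "ax", "ay", "az": the turn, a rotation vector about the tool's x, y, z in rad; "dx", "dy", "dz": the shift along the tool's x, y, z in cm; "hand": the closure, from 0 (fully open) to 1 (shut). In form: [{"ax": .., "ay": .., "az": .., "dx": .., "dy": .., "dz": .., "hand": ..}, ...]. A call has 1 to 10 rows; each row is the pose to reach, as a shift and turn from the pose commanded when the call began, along the tool's axes at that moment; what a row does not reach only later rows make up. A row lasts 1/10 s, in which the tool goes at most 50 mm and 8.59 degrees, less where a joint would pass 70% of its speed; a pose out of reach is approached as far as the arm can. A call with a gripper value outside its range is refused whole. The fingers move at their own pace and stop on an object; the grip force is fixed at half the most. Time passes only in rows, so rows that repeat a pose let the fingers close. It gives the time, the measured TCP pose, the force, the opening and the grip force at its end, in the units of the state.
- read_state(): the state, without advancing time (a new reading comes with each control period).
- get_image(name): name is "side" or "top" or "wrist"; returns a dict with "pixels" (384x512x3 uint8, red, green, blue), "mtx" (3x3 intrinsics, pixels), "R" (3x3) and "t" (3): a world point X has camera coordinates R X + t. Camera axes: x right, y down, z forward; pixel columns grow to the right and rows downward; lengths in mm; the calibration is good to about 2 mm. A picture is of the moment at which its call begins. There is no depth.
- finish_job(): hands the job in; it is judged then, once.
The state is a dict: "clock": time; "qpos": joint angles; "qd": joint speeds; "tau": joint torques, N m; "eef_pos": TCP position; "tool_rot": TCP orientation; "force": force on the tool from outside, world axes, zero at the start; "torque": the same for the moment, N m; "width": finger opening in mm; "gripper_force": force on a finger pad.
Only numpy, scipy, OpenCV 4.12 (cv2) and the standard library are available. Lean on these libraries where they do the work, as an engineer would, in place of code of your own. Each camera call takes 0.05 s, during which the arm holds its last target. There are 200 camera calls.

## Working session

There is one attempt and no reset: what is moved stays moved. The work goes in short steps, Python scripts to look and compute and a tool call to move; the robot and the scene stay as the last step left them, time stands still between calls to the robot, and variables do not carry over. Pictures are saved under pics/ and viewed, at most 10 in all, crops included, and the job is handed in when it is done.

Besides the shell and the picture viewer there is one more tool, called after "Emit:" as name([rows], argument=value, ...), one row to a line, values as JSON. send_rows: Moves the arm, as the interface text tells. Its arguments: {"type":"object","properties":{"series":{"type":"array","items":{"type":"object","properties":{"ax":{"type":"number"},"ay":{"type":"number"},"az":{"type":"number"},"dx":{"type":"number"},"dy":{"type":"number"},"dz":{"type":"number"},"hand":{"type":"number"}}}}},"required":["series"]}

```bash
ls; mkdir -p pics
python3 - <<'E'
from cell import read_state,get_image
import cv2,pickle
s=read_state();print(s['clock'],s['eef_pos'],s['tool_rot'],s['width'],s['force'])
for n in('side','top'):
    g=get_image(n);pickle.dump(g,open(f'{n}0.pkl','wb'))
    cv2.imwrite(f'pics/{n}0.png',cv2.resize(g['pixels'][:,:,::-1],(800,600),interpolation=cv2.INTER_CUBIC))
    print(n,g['mtx'],g['R'],g['t'])
E
```

```text
pics
0.0 [271.68812193 589.72928367 198.28651718] [-3.13967075e+00  3.90873010e-06  2.70981977e+00] 85.39634037238251 [ 0.70841364  0.26899746 -0.07817675]
side [[368.04265986   0.         253.63262266]
 [  0.         368.04265986 189.09363265]
 [  0.           0.           1.        ]] [[ 0.81112774 -0.58484709  0.00506697]
 [-0.41969218 -0.58806362 -0.69140412]
 [ 0.40734539  0.55869049 -0.72245046]] [-350.86505289  311.02605567  811.17539749]
top [[490.57005287   0.         254.17286106]
 [  0.         490.57005287 189.10292866]
 [  0.           0.           1.        ]] [[ 0.0175966  -0.99977706  0.01166962]
 [-0.99436812 -0.01871899 -0.10431509]
 [ 0.10451028 -0.00976831 -0.99447583]] [  71.76421645  529.83514273 1382.26782204]
```

View pics/top0.png

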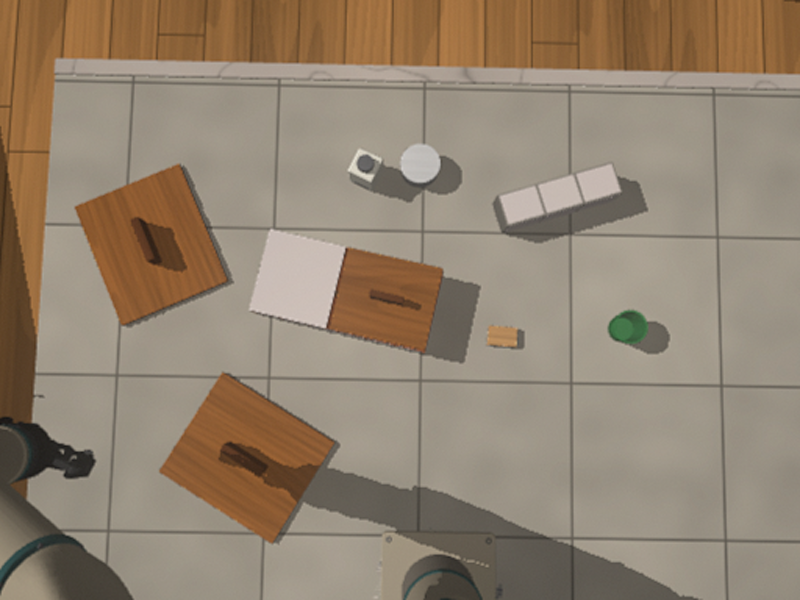

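View pics/side0.png

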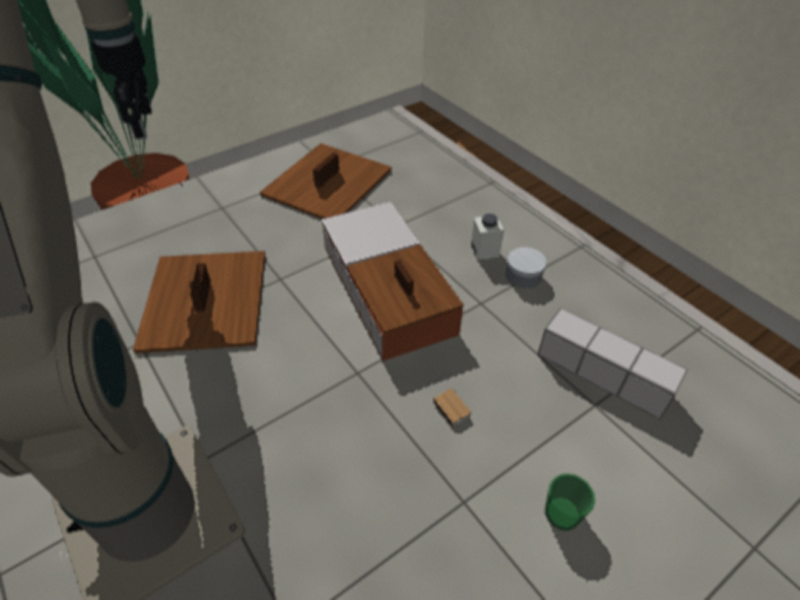

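The top view shows the box cover corners at about (270,230), (346,247), (327,328) and (250,311), with the lid to its right reaching (442,268) and (425,352). The step's top runs from (497,197) to (621,193). The matchbox, votive, tin and dispenser are clear of both.

```bash
cat > h.py <<'E'
import numpy as np,pickle,cv2
from scipy.optimize import least_squares
def back(g,uv,z,sc=1.5625):
    uv=(np.array(uv,float)+.5)/sc-.5
    d=np.linalg.inv(g['mtx'])@np.r_[uv,1];d=g['R'].T@d;c=-g['R'].T@g['t']
    return c+d*(z-c[2])/d[2]
def proj(g,X):
    c=np.asarray(X)@g['R'].T+g['t'];p=c@g['mtx'].T;return p[...,:2]/p[...,2:]
def fitrect(W,L):  # L local pts (n,2), W world
    f=lambda p:(np.c_[p[0]+np.cos(p[2])*L[:,0]-np.sin(p[2])*L[:,1],p[1]+np.sin(p[2])*L[:,0]+np.cos(p[2])*L[:,1]]-W).ravel()
    r=least_squares(f,[W[0,0],W[0,1],-.2]);return r.x,r.fun.reshape(-1,2)
E
python3 - <<'E'
from h import *
g=pickle.load(open('top0.pkl','rb'))
B=lambda P,z:np.array([back(g,p,z)[:2] for p in P])
# local: +y left(bell), +x up
W=B([(270,230),(346,247),(327,328),(250,311),(442,268),(425,352)],78)
L=np.array([[75,160],[75,20],[-75,20],[-75,160],[75,-160],[-75,-160]],float)
print('box',*fitrect(W,L))
W=B([(497,197),(612,163),(621,193),(502,231)],70)
L=np.array([[30,110],[30,-110],[-30,-110],[-30,110]],float)
print('step',*fitrect(W,L))
print('handle ends top',B([(371,294),(420,305)],112))
for n,p,z in [('votive',(628,327),30),('match',(503,336),15),('tin',(420,164),45),('disp',(366,165),89)]:print(n,B([p],z))
import cv2
im=g['pixels'][:,:,::-1]
cv2.imwrite('pics/c.png',np.hstack([cv2.resize(im[135:235,150:290],None,fx=5.6,fy=5.6,interpolation=2)]))
E
```

```text
box [ 5.31849901e+02  1.71497404e+02 -2.04157664e-01] [[ 0.90483794  1.56611863]
 [ 0.5740781   0.76316265]
 [-1.17001454  1.2674957 ]
 [-0.32072467  1.81887878]
 [-1.42874424 -3.80831772]
 [ 1.44056742 -1.60733807]]
step [ 7.11341418e+02 -2.06273390e+02  3.13720258e-01] [[-1.12349461  2.85357817]
 [-0.65294867  3.16007601]
 [-2.29148904  0.37588151]
 [ 4.06793232 -6.38953572]]
handle ends top [[521.72643867 127.93208937]
 [504.22743117  42.98672003]]
votive [[ 478.50620808 -342.4132362 ]]
match [[ 458.64039498 -115.10038715]]
tin [[772.36792834  44.13629155]]
disp [[756.07967267 142.36441584]]
```

View pics/c.png

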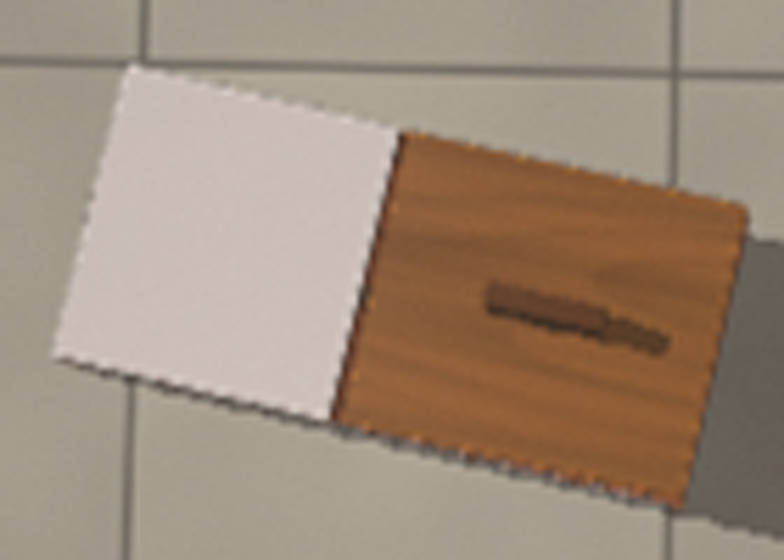

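The crop shows the lid's corners at (402,132), (748,207), (686,508) and (335,420), with the handle bar's top from about (490,288) to (607,310). I'll fit the lid pose and plan the grasp. The tool will be tilted along the handle so the lid can later lean with its y side up the slope.

```bash
cat >> h.py <<'E'
from scipy.spatial.transform import Rotation as Ro
def Rz(a):return Ro.from_euler('z',a).as_matrix()
def frame(x,z):  # tool frame from y axis (arg x) and z axis
    y=np.array(x,float);y/=np.linalg.norm(y);z=np.array(z,float);z/=np.linalg.norm(z)
    return np.c_[np.cross(y,z),y,z]
def rel(s,R,grasp,behind=19):
    "row values to bring grasp point (behind TCP) to grasp with rotation R"
    R0=Ro.from_euler('xyz',s['tool_rot']).as_matrix()
    tcp=np.array(grasp)+R[:,2]*behind
    d=R0.T@(tcp-s['eef_pos'])/10; a=Ro.from_matrix(R0.T@R).as_rotvec()
    return np.round(d,2),np.round(a,3),np.round(tcp,1)
E
python3 - <<'E'
from h import *
from cell import read_state
g=pickle.load(open('top0.pkl','rb'))
B=lambda P,z:np.array([back(g,np.array(p)/5.6+[150,135]-.4,z,1)[:2] for p in P])
W=B([(402,132),(748,207),(686,508),(335,420)],78)
L=np.array([[75,86.5],[75,-86.5],[-75,-86.5],[-75,86.5]])
print('lid',*fitrect(W,L))
print('handle',B([(490,288),(607,310)],112),B([(490,288),(607,310)],112).mean(0))
p,_=fitrect(W,L)
s=read_state()
for phi in(.6,):
    M=Rz(p[2]); R=frame(M@[1,0,0],M@[0,-np.sin(phi),-np.cos(phi)])
    for z in(210,104):
        print(z,rel(s,R,[p[0],p[1],z]))
E
```

```text
lid [ 5.17420325e+02  1.02962389e+02 -2.04943179e-01] [[ 0.43970818 -2.35571305]
 [-0.43082301  0.90573716]
 [ 2.43194246  2.6808761 ]
 [-2.44082763 -1.23090015]]
handle [[527.01683872 128.47623805]
 [517.41445249  71.88016112]] [522.2156456  100.17819959]
210 (array([-42.93, -34.97,   0.47]), array([ 0.401, -0.505,  1.301]), array([515.2,  92.5, 194.3]))
104 (array([-42.93, -34.96,  11.07]), array([ 0.401, -0.505,  1.301]), array([515.2,  92.5,  88.3]))
```

Emit:
send_rows([
  {"dx": -4, "dy": -3.3, "dz": 0, "ax": 0.04, "ay": -0.05, "az": 0.13, "hand": 0},
  {"dx": -8, "dy": -6.6, "dz": 0, "ax": 0.08, "ay": -0.1, "az": 0.25, "hand": 0},
  {"dx": -12, "dy": -10, "dz": 0, "ax": 0.12, "ay": -0.15, "az": 0.38, "hand": 0},
  {"dx": -16, "dy": -13, "dz": 0, "ax": 0.15, "ay": -0.19, "az": 0.49, "hand": 0},
  {"dx": -20, "dy": -16.3, "dz": 0, "ax": 0.19, "ay": -0.24, "az": 0.61, "hand": 0},
  {"dx": -24, "dy": -19.6, "dz": 0, "ax": 0.23, "ay": -0.28, "az": 0.73, "hand": 0},
  {"dx": -28, "dy": -22.9, "dz": 0, "ax": 0.26, "ay": -0.33, "az": 0.85, "hand": 0},
  {"dx": -32, "dy": -26.1, "dz": 0.2, "ax": 0.3, "ay": -0.38, "az": 0.97, "hand": 0},
  {"dx": -36, "dy": -29.4, "dz": 0.3, "ax": 0.34, "ay": -0.43, "az": 1.1, "hand": 0},
  {"dx": -40, "dy": -32.6, "dz": 0.5, "ax": 0.38, "ay": -0.47, "az": 1.22, "hand": 0},
])

```text
clock: 1.1
eef_pos: [491.8, 140.7, 194.4]
tool_rot: [-3.109, 0.567, 1.461]
force: [0.3, 0.7, -0.2]
width: 85.3
gripper_force: 0.0
```

```bash
cat > st.py <<'E'
from cell import read_state
import numpy as np
np.set_printoptions(precision=3,suppress=True)
s=read_state()
for k in('clock','qpos','eef_pos','tool_rot','force','width','gripper_force'):print(k,s[k])
E
python3 st.py
python3 - <<'E'
from h import *
from cell import read_state
s=read_state();M=Rz(-.2);phi=.6
R=frame(M@[1,0,0],M@[0,-np.sin(phi),-np.cos(phi)])
for z in(200,105):print(rel(s,R,[520,102,z]))
E
```

```text
clock 1.1
qpos [-0.961  0.741  0.583  1.656  0.082  1.18  -0.604]
eef_pos [491.81  140.69  194.351]
tool_rot [-3.109  0.567  1.461]
force [ 0.312  0.715 -0.212]
width 85.25353351251289
gripper_force 0.0
(array([-3.35,  3.24,  3.22]), array([ 0.017, -0.032,  0.075]), array([517.9,  91.5, 184.3]))
(array([ 1.76,  3.5 , 11.22]), array([ 0.017, -0.032,  0.075]), array([517.9,  91.5,  89.3]))
```

Emit:
send_rows([
  {"dx": -3.35, "dy": 3.2, "dz": 3.2, "ax": 0.017, "ay": -0.032, "az": 0.075, "hand": 0},
  {"dx": -3.35, "dy": 3.2, "dz": 3.2, "ax": 0.017, "ay": -0.032, "az": 0.075, "hand": 0},
  {"dx": -1.8, "dy": 3.3, "dz": 5.6, "ax": 0.017, "ay": -0.032, "az": 0.075, "hand": 0},
  {"dx": -0.3, "dy": 3.4, "dz": 8, "ax": 0.017, "ay": -0.032, "az": 0.075, "hand": 0},
  {"dx": 1, "dy": 3.45, "dz": 10, "ax": 0.017, "ay": -0.032, "az": 0.075, "hand": 0},
  {"dx": 1.76, "dy": 3.5, "dz": 11.2, "ax": 0.017, "ay": -0.032, "az": 0.075, "hand": 0},
  {"dx": 1.76, "dy": 3.5, "dz": 11.2, "ax": 0.017, "ay": -0.032, "az": 0.075, "hand": 0},
  {"dx": 1.76, "dy": 3.5, "dz": 11.2, "ax": 0.017, "ay": -0.032, "az": 0.075, "hand": 0},
])

```text
clock: 1.9
eef_pos: [518.2, 92.6, 90.4]
tool_rot: [-3.141, 0.599, 1.375]
force: [0.3, 0.1, 0.7]
width: 85.1
gripper_force: 0.0
```

```bash
python3 st.py
python3 - <<'E'
from h import *
from cell import get_image
a=get_image('wrist')['pixels'];b=get_image('side')
cv2.imwrite('pics/g.png',np.hstack([a,cv2.resize(b['pixels'][100:260,190:340],(360,384))])[:,:800,::-1])
E
```

```text
clock 1.9
qpos [-0.867  0.909  0.571  1.695  0.05   0.989 -0.638]
eef_pos [518.174  92.593  90.36 ]
tool_rot [-3.141  0.599  1.375]
force [0.293 0.083 0.712]
width 85.07104360164556
gripper_force 0.0
```

View pics/g.png

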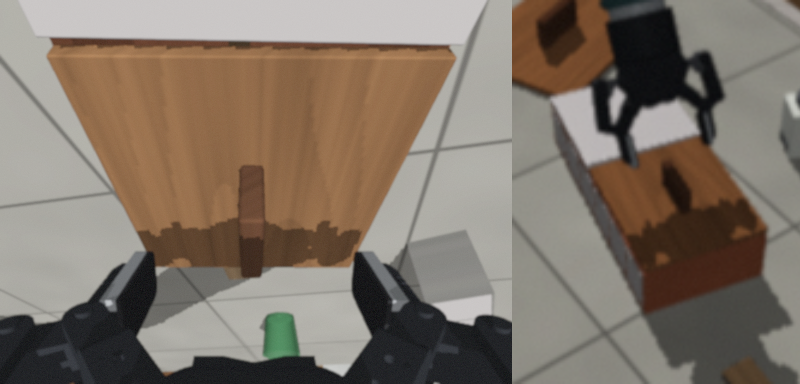

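The handle bar is centred between the open fingers: bar at column 252, image centre about 255. Now I'll close the gripper.

Emit:
send_rows([
  {"hand": 1},
  {"hand": 1},
  {"hand": 1},
  {"hand": 1},
  {"hand": 1},
  {"hand": 1},
  {"hand": 1},
  {"hand": 1},
])

```text
invalid input at $.series[0]: expected keys ax, ay, az, dx, dy, dz, hand
```

```bash
python3 st.py
python3 - <<'E'
from h import *
from cell import read_state
s=read_state();M=Rz(-.2);phi=.6
R=frame(M@[1,0,0],M@[0,-np.sin(phi),-np.cos(phi)])
R0=Ro.from_euler('xyz',s['tool_rot']).as_matrix()
print('up 130:',R0.T@[0,0,13.])
# lean pose
st=np.array([711.3,-206.3]);y=.3137
# step frame: X=(cos y,sin y)
for th,base,lift in((1.1,40,0),(1.1,40,60)):
    SX=np.array([np.cos(y),np.sin(y),0]);Z=np.array([0,0,1.]);SY=np.cross(Z,SX)
    u=np.cos(th)*SX+np.sin(th)*Z; n=-np.sin(th)*SX+np.cos(th)*Z; lx=np.cross(u,n)
    face=np.r_[st,0]-30*SX
    edge=face-base*SX+Z*(lift)   # lower-under-face edge
    c=edge+86.5*u; gp=c+n*35
    # tool in lid frame (x,y=u,z=n)
    R=frame(lx,-np.sin(phi)*u-np.cos(phi)*n)
    print(th,'center',c,'step top dist',70/np.tan(th),rel(s,R,gp))
E
```

```text
clock 2.0
qpos [-0.867  0.908  0.572  1.695  0.05   0.989 -0.639]
eef_pos [518.639  92.695  90.949]
tool_rot [3.141 0.598 1.374]
force [ 0.095 -0.153 -0.303]
width 85.1096190090245
gripper_force 0.0
up 130: [-7.31590734e+00  8.95991598e-03 -1.07460420e+01]
1.1 center [ 682.03739572 -215.79314058   77.08943665] step top dist 35.6277673667345 (array([-22.43,  20.12,  17.06]), array([0.055, 0.988, 1.11 ]), array([ 661. , -222.6,   76.3]))
1.1 center [ 682.03739572 -215.79314058  137.08943665] step top dist 35.6277673667345 (array([-25.81,  20.13,  12.1 ]), array([0.055, 0.988, 1.11 ]), array([ 661. , -222.6,  136.3]))
```

Emit:
send_rows([
  {"dx": 0, "dy": 0, "dz": 0, "ax": 0, "ay": 0, "az": 0, "hand": 1},
  {"dx": 0, "dy": 0, "dz": 0, "ax": 0, "ay": 0, "az": 0, "hand": 1},
  {"dx": 0, "dy": 0, "dz": 0, "ax": 0, "ay": 0, "az": 0, "hand": 1},
  {"dx": 0, "dy": 0, "dz": 0, "ax": 0, "ay": 0, "az": 0, "hand": 1},
  {"dx": 0, "dy": 0, "dz": 0, "ax": 0, "ay": 0, "az": 0, "hand": 1},
  {"dx": 0, "dy": 0, "dz": 0, "ax": 0, "ay": 0, "az": 0, "hand": 1},
  {"dx": 0, "dy": 0, "dz": 0, "ax": 0, "ay": 0, "az": 0, "hand": 1},
  {"dx": 0, "dy": 0, "dz": 0, "ax": 0, "ay": 0, "az": 0, "hand": 1},
])

```text
clock: 2.8
eef_pos: [517.9, 92.3, 90.0]
tool_rot: [-3.141, 0.599, 1.374]
force: [-0.4, 0.2, 1.9]
width: -0.0
gripper_force: 1.1
```

Emit:
send_rows([
  {"dx": -1.1, "dy": 0, "dz": -1.6, "ax": 0, "ay": 0, "az": 0, "hand": 1},
  {"dx": -2.3, "dy": 0, "dz": -3.3, "ax": 0, "ay": 0, "az": 0, "hand": 1},
  {"dx": -4, "dy": 0, "dz": -5.8, "ax": 0, "ay": 0, "az": 0, "hand": 1},
  {"dx": -5.6, "dy": 0, "dz": -8.3, "ax": 0, "ay": 0, "az": 0, "hand": 1},
  {"dx": -7.3, "dy": 0, "dz": -10.7, "ax": 0, "ay": 0, "az": 0, "hand": 1},
  {"dx": -7.3, "dy": 0, "dz": -10.7, "ax": 0, "ay": 0, "az": 0, "hand": 1},
])

```text
clock: 3.4
eef_pos: [520.2, 92.5, 222.7]
tool_rot: [3.136, 0.595, 1.371]
force: [-0.5, -0.3, -1.1]
width: -0.1
gripper_force: 0.0
```

```bash
python3 st.py
cat > lean.py <<'E'
from h import *
from cell import read_state
import sys
s=read_state();phi=float(sys.argv[1]);th=float(sys.argv[2]);base=float(sys.argv[3]);n0=float(sys.argv[5])
st=np.array([711.3,-206.3]);y=.3137
SX=np.array([np.cos(y),np.sin(y),0]);Z=np.array([0,0,1.])
u=np.cos(th)*SX+np.sin(th)*Z; n=-np.sin(th)*SX+np.cos(th)*Z; lx=np.cross(u,n)
R=frame(lx,-np.sin(phi)*u-np.cos(phi)*n)
for lift in map(float,sys.argv[4].split(',')):
    c=np.r_[st,0]-(30+base)*SX+Z*lift+86.5*u
    print(lift,rel(s,R,c+n*n0))
E
python3 lean.py .6 1.1 40 150,60,0 35
python3 - <<'E'
from h import *
from cell import get_image
a=get_image('wrist')['pixels'];b=get_image('side')
cv2.imwrite('pics/g2.png',np.hstack([a,cv2.resize(b['pixels'][60:260,190:340],(288,384))])[:,:800,::-1])
E
```

```text
clock 3.4
qpos [-0.898  0.735  0.629  1.612  0.107  1.221 -0.587]
eef_pos [520.242  92.546 222.664]
tool_rot [3.136 0.595 1.371]
force [-0.526 -0.273 -1.078]
width -0.13029646483541266
gripper_force 0.0
150.0 (array([-23.47,  19.97,  15.56]), array([0.057, 0.984, 1.109]), array([ 661. , -222.6,  226.3]))
60.0 (array([-18.42,  19.93,  23.01]), array([0.057, 0.984, 1.109]), array([ 661. , -222.6,  136.3]))
0.0 (array([-15.06,  19.9 ,  27.98]), array([0.057, 0.984, 1.109]), array([ 661. , -222.6,   76.3]))
```

View pics/g2.png

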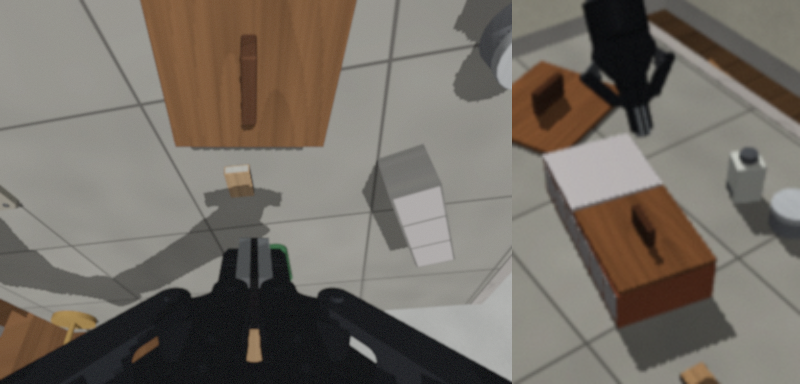

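Run:
```python
from h import *
from cell import get_image,read_state
s=read_state();e=np.array(s['eef_pos'])
w=get_image('wrist');b=get_image('side');pickle.dump(w,open('w1.pkl','wb'))
print('side tcp',proj(b,e),'seen (257.7,127.7); wrist tcp',proj(w,e))
M=Rz(-.2);c=np.array([519,102,0])
for n,l in dict(cornA=[75,-86.5,78],cornB=[-75,-86.5,78],hA=[0,30,112],hB=[0,-30,112],hBb=[0,-30,78],cov1=[75,86.5,78]).items():
    X=c+M@l;print(n,proj(w,X).round(),(np.array(proj(b,X))-[190,60])*1.92+[512,0])
```

```text
side tcp [260.1399589  143.80462687] seen (257.7,127.7); wrist tcp [251.88731709 229.68935874]
cornA [326. 150.] [716.09783775 258.04229748]
cornB [177. 150.] [617.87939717 291.46113494]
hA [251.  61.] [633.24546222 203.40925952]
hB [251. 130.] [651.03978266 230.24625915]
hBb [251. 104.] [650.50611186 247.21632568]
cov1 [376. -56.] [662.16868756 183.6635206 ]
```

Run:
```python
from h import *
from cell import get_image,read_state
s=read_state();e=np.array(s['eef_pos']);R0=Ro.from_euler('xyz',s['tool_rot']).as_matrix()
w=get_image('wrist');b=get_image('side')
for pw,pb in (((253,238),(257.7,128.5)),):
    P=lambda g:g['mtx']@np.c_[g['R'],g['t']]
    X=cv2.triangulatePoints(P(w),P(b),np.array(pw,float),np.array(pb,float))[:,0];X=X[:3]/X[3]
    print(X,'tool frame rel',R0.T@(X-e),proj(w,X),proj(b,X))
for d in(0,-10,-20,-30,-40):print(d,proj(w,e+R0[:,2]*d),proj(b,e+R0[:,2]*d))
c=b['pixels'][80:170,210:310,::-1]
cv2.imwrite('pics/t.png',np.hstack([cv2.resize(c,(400,360)),cv2.resize(w['pixels'][200:290,200:300,::-1],(400,360))]))
```

```text
[527.57018529 121.66084189 243.11936532] tool frame rel [ 11.15923126   4.3574537  -37.67768241] [261.20898136 241.14850982] [256.49416638 128.97099253]
0 [251.88894983 229.71212898] [259.91755401 144.29128154]
-10 [251.79421969 237.35446957] [259.01546095 140.37293949]
-20 [251.68884239 245.85576912] [258.10857595 136.43378311]
-30 [251.570916   255.36946405] [257.19686073 132.47364613]
-40 [251.43805695 266.08784919] [256.28027659 128.49236046]
```

View pics/t.png

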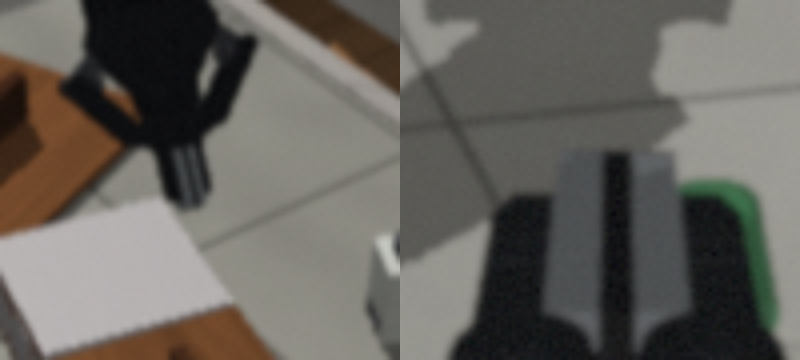

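Run:
```python
from h import *
from cell import get_image,read_state
s=read_state();e=np.array(s['eef_pos']);R0=Ro.from_euler('xyz',s['tool_rot']).as_matrix()
w=get_image('wrist');b=get_image('side')
r=least_squares(lambda p:np.r_[proj(w,e+R0@[p[0],p[1],p[2]])-[254.5,238],proj(b,e+R0@[p[0],p[1],p[2]])-[257,131.8]],[0,0,0])
print(r.x,r.fun)
# camera centre in tool frame
C=-w['R'].T@w['t'];print('cam in tool',R0.T@(C-e))
# pad width check: pads' far edge at row 200+315/4=279,half gap etc
for z in(-5,-15,-25,-35,-45):print(z,[proj(w,e+R0@[x,y,z]).round(1) for x in(-11,11) for y in(0,5)])
M=Rz(-.2);phi=.6
R=frame(M@[1,0,0],M@[0,-np.sin(phi),-np.cos(phi)])
for z in(150,106):print(rel(s,R,[519,102,z],52))
```

```text
[  9.36494292   1.42414381 -30.70377331] [ 0.11927148  0.04544387 -0.63256501  0.25464011]
cam in tool [  77.01681113    1.00629174 -173.87743536]
-5 [array([251.9, 251.5]), array([260.9, 251.5]), array([251.8, 214.7]), array([261.1, 214.7])]
-15 [array([251.8, 260.4]), array([261.3, 260.4]), array([251.7, 221.8]), array([261.6, 221.8])]
-25 [array([251.7, 270.3]), array([261.7, 270.3]), array([251.6, 229.8]), array([262. , 229.8])]
-35 [array([251.6, 281.3]), array([262.2, 281.3]), array([251.5, 238.8]), array([262.5, 238.8])]
-45 [array([251.5, 293.8]), array([262.7, 293.8]), array([251.4, 249.1]), array([263.1, 249.1])]
(array([ 4.65, -0.  , 10.29]), array([-0.   , -0.   ,  0.004]), array([513.2,  73.2, 107.1]))
(array([7.140e+00, 1.000e-02, 1.392e+01]), array([-0.   , -0.   ,  0.004]), array([513.2,  73.2,  63.1]))
```

The two views place the real fingertips about 31 mm behind the reported TCP. That explains the miss, because the tips passed just above the handle. From here I'll take the grasp point as 50 mm behind the reported TCP and go back for the handle, watching the force.

Emit:
send_rows([
  {"dx": 0, "dy": 0, "dz": 0, "ax": 0, "ay": 0, "az": 0, "hand": 0},
  {"dx": 0, "dy": 0, "dz": 0, "ax": 0, "ay": 0, "az": 0, "hand": 0},
  {"dx": 0, "dy": 0, "dz": 0, "ax": 0, "ay": 0, "az": 0, "hand": 0},
  {"dx": 1.5, "dy": 0, "dz": 3.3, "ax": 0, "ay": 0, "az": 0, "hand": 0},
  {"dx": 3, "dy": 0, "dz": 6.6, "ax": 0, "ay": 0, "az": 0, "hand": 0},
  {"dx": 4.6, "dy": 0, "dz": 10, "ax": 0, "ay": 0, "az": 0, "hand": 0},
  {"dx": 5.5, "dy": 0, "dz": 11.4, "ax": 0, "ay": 0, "az": 0, "hand": 0},
  {"dx": 6.4, "dy": 0, "dz": 12.7, "ax": 0, "ay": 0, "az": 0, "hand": 0},
  {"dx": 7.1, "dy": 0, "dz": 13.7, "ax": 0, "ay": 0, "az": 0, "hand": 0},
  {"dx": 7.1, "dy": 0, "dz": 13.7, "ax": 0, "ay": 0, "az": 0, "hand": 0},
])

```text
clock: 4.8
eef_pos: [514.1, 74.8, 65.4]
tool_rot: [-3.139, 0.599, 1.376]
force: [0.1, 0.4, 0.2]
width: 85.3
gripper_force: 0.0
```

Emit:
send_rows([
  {"dx": 0, "dy": 0, "dz": 0, "ax": 0, "ay": 0, "az": 0, "hand": 1},
  {"dx": 0, "dy": 0, "dz": 0, "ax": 0, "ay": 0, "az": 0, "hand": 1},
  {"dx": 0, "dy": 0, "dz": 0, "ax": 0, "ay": 0, "az": 0, "hand": 1},
  {"dx": 0, "dy": 0, "dz": 0, "ax": 0, "ay": 0, "az": 0, "hand": 1},
  {"dx": 0, "dy": 0, "dz": 0, "ax": 0, "ay": 0, "az": 0, "hand": 1},
  {"dx": 0, "dy": 0, "dz": 0, "ax": 0, "ay": 0, "az": 0, "hand": 1},
  {"dx": 0, "dy": 0, "dz": 0, "ax": 0, "ay": 0, "az": 0, "hand": 1},
])

```text
clock: 5.5
eef_pos: [514.4, 74.6, 66.6]
tool_rot: [-3.141, 0.598, 1.375]
force: [-0.5, 3.0, 4.9]
width: 10.5
gripper_force: 60.1
```

The gripper holds the handle (width 10.5 mm, 60 N). Next I'll lift.

Emit:
send_rows([
  {"dx": -1.1, "dy": 0, "dz": -1.6, "ax": 0, "ay": 0, "az": 0, "hand": 1},
  {"dx": -2.3, "dy": 0, "dz": -3.3, "ax": 0, "ay": 0, "az": 0, "hand": 1},
  {"dx": -4, "dy": 0, "dz": -5.8, "ax": 0, "ay": 0, "az": 0, "hand": 1},
  {"dx": -5.6, "dy": 0, "dz": -8.3, "ax": 0, "ay": 0, "az": 0, "hand": 1},
  {"dx": -7.3, "dy": 0, "dz": -10.7, "ax": 0, "ay": 0, "az": 0, "hand": 1},
  {"dx": -8.5, "dy": 0, "dz": -12.4, "ax": 0, "ay": 0, "az": 0, "hand": 1},
  {"dx": -8.5, "dy": 0, "dz": -12.4, "ax": 0, "ay": 0, "az": 0, "hand": 1},
])

```text
clock: 6.2
eef_pos: [515.8, 74.0, 218.4]
tool_rot: [3.138, 0.596, 1.372]
force: [0.8, -0.1, -1.5]
width: 11.0
gripper_force: 59.4
```

```bash
sed -i 's/c+n\*n0)/c+n*n0,50)/' lean.py; python3 st.py; python3 lean.py .6 1.1 40 150,60,0 35
python3 - <<'E'
from h import *
from cell import get_image
a=get_image('wrist');b=get_image('side')
pickle.dump(a,open('w2.pkl','wb'));pickle.dump(b,open('s2.pkl','wb'))
cv2.imwrite('pics/g3.png',np.hstack([a['pixels'],cv2.resize(b['pixels'][60:260,190:340],(288,384))])[:,:800,::-1])
E
```

```text
clock 6.2
qpos [-0.885  0.725  0.634  1.651  0.117  1.184 -0.576]
eef_pos [515.755  73.971 218.385]
tool_rot [3.138 0.596 1.372]
force [ 0.801 -0.113 -1.495]
width 10.964048227302694
gripper_force 59.36252474784851
150.0 (array([-20.  ,  21.34,  15.97]), array([0.056, 0.986, 1.109]), array([ 675.2, -218. ,  199.1]))
60.0 (array([-14.95,  21.31,  23.42]), array([0.056, 0.986, 1.109]), array([ 675.2, -218. ,  109.1]))
0.0 (array([-11.58,  21.3 ,  28.38]), array([0.056, 0.986, 1.109]), array([ 675.2, -218. ,   49.1]))
```

View pics/g3.png

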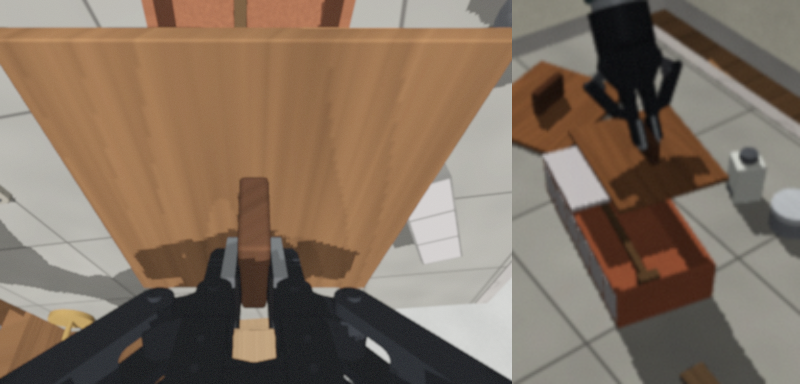

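The lid is held at the handle, level and symmetric about the tool: its top edge is at row ~32, bottom corners at (147,287) and (365,287), handle foot at row 178 and handle top at row 248. The side view shows the open box with the snuffer's knob near the -y wall. I'll fit the lid's pose in the hand before placing it.

Run:
```python
from h import *
w=pickle.load(open('w2.pkl','rb'))
e=np.array([515.755,73.971,218.385]);R0=Ro.from_euler('xyz',[3.138,.596,1.372]).as_matrix()
def lid(p,l): # lid local -> tool frame; tool z=(0,-s,-c) in lid, tool x=(0,c,-s), tool y=(1,0,0)
    phi,u,n,xo=p;s,c=np.sin(phi),np.cos(phi)
    l=np.array(l,float)-[0,u,n]       # relative to point on the tool axis at reported TCP -50
    return e+R0@(np.array([[0,c,-s],[1,0,0],[0,-s,-c]])@l+[0,xo,-50])
def f(p):
    q=lambda l:proj(w,lid(p,l))
    return np.r_[q([-75,-86.5,8])-[147,287],q([75,-86.5,8])-[365,287],q([0,30,8])[1]-178,q([0,30,42])[1]-248,q([0,86.5,8])[1]-33]
r=least_squares(f,[.6,0,35,0]);print(r.x,r.fun.round(1))
```

```text
[ 0.60256523 -1.85726901 38.53714685  2.52757794] [-2.3  0.3  2.3  0.3 -4.6  1.   2.1]
```

Emit:
send_rows([
  {"dx": -2, "dy": 2.1, "dz": 1.6, "ax": 0.006, "ay": 0.099, "az": 0.111, "hand": 1},
  {"dx": -4, "dy": 4.3, "dz": 3.2, "ax": 0.011, "ay": 0.197, "az": 0.222, "hand": 1},
  {"dx": -6, "dy": 6.4, "dz": 4.8, "ax": 0.017, "ay": 0.296, "az": 0.333, "hand": 1},
  {"dx": -8, "dy": 8.5, "dz": 6.4, "ax": 0.022, "ay": 0.394, "az": 0.444, "hand": 1},
  {"dx": -10, "dy": 10.7, "dz": 8, "ax": 0.028, "ay": 0.493, "az": 0.555, "hand": 1},
  {"dx": -12, "dy": 12.8, "dz": 9.6, "ax": 0.034, "ay": 0.592, "az": 0.665, "hand": 1},
  {"dx": -14, "dy": 14.9, "dz": 11.2, "ax": 0.039, "ay": 0.69, "az": 0.776, "hand": 1},
  {"dx": -16, "dy": 17.1, "dz": 12.8, "ax": 0.045, "ay": 0.789, "az": 0.887, "hand": 1},
  {"dx": -18, "dy": 19.2, "dz": 14.4, "ax": 0.05, "ay": 0.887, "az": 0.998, "hand": 1},
  {"dx": -20, "dy": 21.3, "dz": 16, "ax": 0.056, "ay": 0.986, "az": 1.109, "hand": 1},
])

```text
clock: 7.3
eef_pos: [672.4, -219.7, 194.6]
tool_rot: [-3.138, -0.496, 0.307]
force: [-0.4, 0.8, -2.0]
width: 10.9
gripper_force: 59.2
```

```bash
sed -i 's/+86.5\*u/+(86.5-1.9)*u/' lean.py; python3 st.py; python3 lean.py .6 1.1 42 150,60,15,2 38.5
```

```text
clock 7.3
qpos [ 0.321  0.585  0.208  1.801 -0.913  0.594 -0.056]
eef_pos [ 672.401 -219.739  194.612]
tool_rot [-3.138 -0.496  0.307]
force [-0.369  0.761 -1.989]
width 10.935343619460992
gripper_force 59.21034514904022
150.0 (array([-0.04, -0.08, -0.52]), array([-0.   ,  0.004, -0.006]), array([ 669.5, -219.9,  199. ]))
60.0 (array([-4.32, -0.05,  7.4 ]), array([-0.   ,  0.004, -0.006]), array([ 669.5, -219.9,  109. ]))
15.0 (array([-6.47, -0.04, 11.35]), array([-0.   ,  0.004, -0.006]), array([ 669.5, -219.9,   64. ]))
2.0 (array([-7.09, -0.03, 12.5 ]), array([-0.   ,  0.004, -0.006]), array([ 669.5, -219.9,   51. ]))
```

Emit:
send_rows([
  {"dx": -1, "dy": 0, "dz": 1.6, "ax": 0, "ay": 0.004, "az": -0.006, "hand": 1},
  {"dx": -2, "dy": 0, "dz": 3.3, "ax": 0, "ay": 0.004, "az": -0.006, "hand": 1},
  {"dx": -3.2, "dy": 0, "dz": 5.4, "ax": 0, "ay": 0.004, "az": -0.006, "hand": 1},
  {"dx": -4.3, "dy": 0, "dz": 7.4, "ax": 0, "ay": 0.004, "az": -0.006, "hand": 1},
  {"dx": -5.3, "dy": 0, "dz": 9.2, "ax": 0, "ay": 0.004, "az": -0.006, "hand": 1},
  {"dx": -5.3, "dy": 0, "dz": 9.2, "ax": 0, "ay": 0.004, "az": -0.006, "hand": 1},
])

```text
clock: 7.9
eef_pos: [666.5, -217.9, 85.0]
tool_rot: [-3.137, -0.493, 0.316]
force: [-0.2, 0.5, -2.5]
width: 10.5
gripper_force: 59.3
```

```bash
python3 st.py; python3 lean.py .6 1.1 42 15,2,-4 38.5
python3 - <<'E'
from h import *
from cell import get_image
b=get_image('side');t=get_image('top')
pickle.dump(b,open('s3.pkl','wb'));pickle.dump(t,open('t3.pkl','wb'))
a=cv2.resize(b['pixels'][170:300,300:470],None,fx=2.35,fy=2.35,interpolation=2)
c=cv2.resize(t['pixels'][80:210,290:460],None,fx=2.35,fy=2.35,interpolation=2)
cv2.imwrite('pics/p1.png',np.hstack([a,c])[:,:800,::-1])
E
```

```text
clock 7.9
qpos [ 0.502  0.733 -0.068  1.879 -1.063  0.34   0.19 ]
eef_pos [ 666.5   -217.939   84.969]
tool_rot [-3.137 -0.493  0.316]
force [-0.233  0.45  -2.506]
width 10.53883490398108
gripper_force 59.326942563056946
15.0 (array([-0.8 ,  0.28,  1.95]), array([-0.006,  0.007,  0.002]), array([ 669.5, -219.9,   64. ]))
2.0 (array([-1.41,  0.29,  3.1 ]), array([-0.006,  0.007,  0.002]), array([ 669.5, -219.9,   51. ]))
-4.0 (array([-1.69,  0.29,  3.63]), array([-0.006,  0.007,  0.002]), array([ 669.5, -219.9,   45. ]))
```

View pics/p1.png

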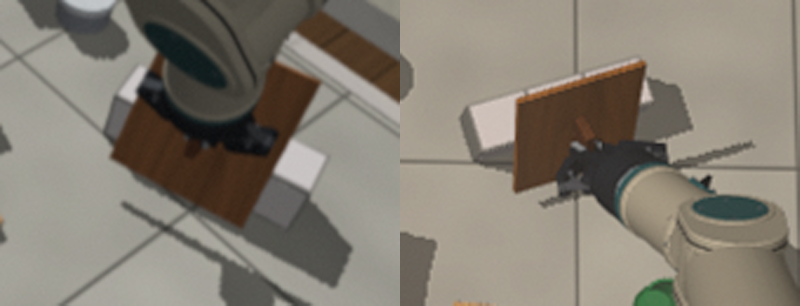

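The lid hangs in front of the step at the planned slant, but q5 and q6 are near their limits. I'll fit a kinematic model from the logged states to see how far I can still go down.

```bash
cat > kin.py <<'E'
from h import *
D=[([-1.205,.628,.038,1.517,-.027,.996,-.02],[271.69,589.73,198.29],[-3.1397,0,2.7098]),
([-.961,.741,.583,1.656,.082,1.18,-.604],[491.81,140.69,194.35],[-3.109,.567,1.461]),
([-.867,.909,.571,1.695,.05,.989,-.638],[518.17,92.59,90.36],[-3.141,.599,1.375]),
([-.885,.725,.634,1.651,.117,1.184,-.576],[515.755,73.971,218.385],[3.138,.596,1.372]),
([.321,.585,.208,1.801,-.913,.594,-.056],[672.401,-219.739,194.612],[-3.138,-.496,.307]),
([.502,.733,-.068,1.879,-1.063,.34,.19],[666.5,-217.939,84.969],[-3.137,-.493,.316])]
def fk(q,p,sg):
    b,c,d,L1,L2,L3,a=p
    E=lambda ax,t:Ro.from_euler(ax,t).as_matrix()
    R=E('z',sg[0]*q[0]+b)@E('y',q[1]);x=np.array([0,0,d])+R@[0,0,L1]
    R=R@E('z',sg[1]*q[2])@E('y',q[3]);x=x+R@[a,0,L2]
    R=R@E('z',sg[2]*q[4])@E('y',q[5])@E('z',sg[3]*q[6]+c);return x+R@[0,0,L3],R
def fit():
    import itertools
    best=None
    for sg in itertools.product((1,-1),repeat=4):
      for c0 in(0,1.57,3.14,-1.57):
        def f(p):
            o=[]
            for q,e,r in D:
                x,R=fk(q,p,sg);o+=list((x-e)/100)+list((R-Ro.from_euler('xyz',r).as_matrix()).ravel())
            return o
        r=least_squares(f,[2.35,c0,340,450,450,250,0])
        if best is None or r.cost<best[0]:best=(r.cost,r.x,sg)
    return best
if __name__=='__main__':
    b=fit();print(b);pickle.dump(b,open('kin.pkl','wb'))
E
python3 kin.py
```

```text
(np.float64(8.319489173010483), array([    3.07298445,     4.63500883,    42.60941897, -1064.86745432,
        -370.45419044,  -432.79611119,  -435.07260999]), (-1, -1, -1, -1))
```

```bash
sed -i 's/\[2.35,c0/[0,c0/' kin.py; python3 kin.py
```

```text
(np.float64(0.01300600924768819), array([-3.66342319e-02,  1.53906730e+00,  3.54979334e+02,  5.43154552e+02,
        4.00318550e+02,  3.71813234e+02,  2.56771232e-01]), (-1, -1, -1, -1))
```

```bash
cat > ik.py <<'E'
from kin import *
K=pickle.load(open('kin.pkl','rb'))
lo=np.array([-3.06,-.37,-1.25,.18,-1.1,.23,-2.94])+.03;hi=np.array([3.06,2.12,1.32,2.47,4.24,1.98,2.94])-.03
def ik(q0,e,R):
    f=lambda q:np.r_[(fk(q,K[1],K[2])[0]-e)/50,(fk(q,K[1],K[2])[1]-R).ravel(),.02*(q-q0)]
    r=least_squares(f,np.clip(q0,lo+1e-3,hi-1e-3),bounds=(lo,hi));x,RR=fk(r.x,K[1],K[2])
    return r.x,np.linalg.norm(x-e),np.arccos(min(1,(np.trace(RR.T@R)-1)/2))
E
python3 - <<'E'
from ik import *
np.set_printoptions(precision=3,suppress=True)
q0=np.array(D[-1][0]);print(ik(q0,D[-1][1],Ro.from_euler('xyz',D[-1][2]).as_matrix()))
st=np.array([711.3,-206.3]);Z=np.array([0,0,1.])
for th in(1.0,1.05,1.1):
  for dy in(0,.15):
    y=.3137-dy;SX=np.array([np.cos(y),np.sin(y),0]);u=np.cos(th)*SX+np.sin(th)*Z;n=-np.sin(th)*SX+np.cos(th)*Z
    R=frame(np.cross(u,n),-np.sin(.6)*u-np.cos(.6)*n)
    c=np.r_[st,0]-(30+70/np.tan(th)+6)*SX+2*Z+84.6*u+n*38.5
    print(th,dy,*ik(q0,c+R[:,2]*50,R))
E
```

```text
(array([ 0.504,  0.739, -0.057,  1.866, -1.048,  0.37 ,  0.18 ]), np.float64(0.00021782926188503328), np.float64(3.0290201406166924e-05))
1.0 0 [ 0.384  0.796  0.07   1.814 -0.964  0.401  0.049] 0.001510628479850538 0.00022698891011605204
1.0 0.15 [ 0.341  0.779  0.075  1.865 -1.055  0.312 -0.03 ] 0.0017749655482666063 0.00027203484294406084
1.05 0 [ 0.469  0.796 -0.032  1.843 -1.038  0.344  0.161] 0.0004429240886618685 6.313132601443293e-05
1.05 0.15 [ 0.432  0.779 -0.037  1.879 -1.07   0.26   0.025] 0.1325004116322917 0.01909864828979276
1.1 0 [ 0.591  0.807 -0.188  1.871 -1.07   0.26   0.247] 0.003116263365802317 0.00045438097414219133
1.1 0.15 [ 0.487  0.786 -0.092  1.877 -1.07   0.26   0.054] 0.38526925241115295 0.05562185195039713
```

```bash
python3 lean.py .6 1.07 41 20,8,2,-2 38.5
```

```text
20.0 (array([-0.79,  0.09,  1.95]), array([-0.002, -0.027,  0.004]), array([ 671.8, -219.1,   68.1]))
8.0 (array([-1.36,  0.09,  3.01]), array([-0.002, -0.027,  0.004]), array([ 671.8, -219.1,   56.1]))
2.0 (array([-1.65,  0.09,  3.53]), array([-0.002, -0.027,  0.004]), array([ 671.8, -219.1,   50.1]))
-2.0 (array([-1.84,  0.09,  3.89]), array([-0.002, -0.027,  0.004]), array([ 671.8, -219.1,   46.1]))
```

Emit:
send_rows([
  {"dx": -0.4, "dy": 0.1, "dz": 1, "ax": 0, "ay": -0.027, "az": 0, "hand": 1},
  {"dx": -0.8, "dy": 0.1, "dz": 1.95, "ax": 0, "ay": -0.027, "az": 0, "hand": 1},
  {"dx": -1.1, "dy": 0.1, "dz": 2.5, "ax": 0, "ay": -0.027, "az": 0, "hand": 1},
  {"dx": -1.36, "dy": 0.1, "dz": 3, "ax": 0, "ay": -0.027, "az": 0, "hand": 1},
  {"dx": -1.36, "dy": 0.1, "dz": 3, "ax": 0, "ay": -0.027, "az": 0, "hand": 1},
])

```text
clock: 8.5
eef_pos: [672.7, -219.4, 57.4]
tool_rot: [3.139, -0.472, 0.32]
force: [-1.5, 0.7, -1.8]
width: 11.0
gripper_force: 59.3
```

```bash
python3 st.py; python3 lean.py .6 1.07 41 8,2,-2,-5 38.5
```

```text
clock 8.5
qpos [ 0.502  0.781 -0.089  1.861 -1.05   0.297  0.183]
eef_pos [ 672.669 -219.436   57.438]
tool_rot [ 3.139 -0.472  0.32 ]
force [-1.464  0.682 -1.836]
width 10.992051244409058
gripper_force 59.25576567649841
8.0 (array([-0.12, -0.06,  0.09]), array([ 0.   , -0.002,  0.006]), array([ 671.8, -219.1,   56.1]))
2.0 (array([-0.4 , -0.06,  0.62]), array([ 0.   , -0.002,  0.006]), array([ 671.8, -219.1,   50.1]))
-2.0 (array([-0.58, -0.06,  0.98]), array([ 0.   , -0.002,  0.006]), array([ 671.8, -219.1,   46.1]))
-5.0 (array([-0.71, -0.06,  1.24]), array([ 0.   , -0.002,  0.006]), array([ 671.8, -219.1,   43.1]))
```

Emit:
send_rows([
  {"dx": -0.1, "dy": 0, "dz": 0.2, "ax": 0, "ay": 0, "az": 0, "hand": 1},
  {"dx": -0.2, "dy": 0, "dz": 0.4, "ax": 0, "ay": 0, "az": 0, "hand": 1},
  {"dx": -0.3, "dy": 0, "dz": 0.55, "ax": 0, "ay": 0, "az": 0, "hand": 1},
  {"dx": -0.38, "dy": 0, "dz": 0.68, "ax": 0, "ay": 0, "az": 0, "hand": 1},
])

```text
clock: 8.9
eef_pos: [672.9, -219.6, 50.1]
tool_rot: [3.138, -0.473, 0.321]
force: [0.1, 0.1, -2.6]
width: 10.6
gripper_force: 59.3
```

Emit:
send_rows([
  {"dx": -0.05, "dy": 0, "dz": 0.1, "ax": 0, "ay": 0, "az": 0, "hand": 1},
  {"dx": -0.1, "dy": 0, "dz": 0.2, "ax": 0, "ay": 0, "az": 0, "hand": 1},
])

```text
clock: 9.1
eef_pos: [673.8, -219.5, 49.4]
tool_rot: [3.137, -0.475, 0.321]
force: [-4.8, 0.3, 13.2]
width: 10.9
gripper_force: 61.4
```

The lower edge has touched the ledge (force rose to +13 N). I'll ease off slightly and let go.

Emit:
send_rows([
  {"dx": 0.04, "dy": 0, "dz": -0.08, "ax": 0, "ay": 0, "az": 0, "hand": 1},
  {"dx": 0.04, "dy": 0, "dz": -0.08, "ax": 0, "ay": 0, "az": 0, "hand": 0.3},
  {"dx": 0.04, "dy": 0, "dz": -0.08, "ax": 0, "ay": 0, "az": 0, "hand": 0.3},
  {"dx": 0.04, "dy": 0, "dz": -0.08, "ax": 0, "ay": 0, "az": 0, "hand": 0.3},
  {"dx": 0.04, "dy": 0, "dz": -0.08, "ax": 0, "ay": 0, "az": 0, "hand": 0.3},
  {"dx": 0.04, "dy": 0, "dz": -0.08, "ax": 0, "ay": 0, "az": 0, "hand": 0.3},
])

```text
clock: 9.7
eef_pos: [672.9, -219.4, 48.7]
tool_rot: [3.138, -0.472, 0.321]
force: [0.5, -0.6, -0.6]
width: 59.7
gripper_force: 0.0
```

```bash
python3 st.py;python3 - <<'E'
from h import *
from cell import get_image
w=get_image('wrist');t=get_image('top')
c=cv2.resize(t['pixels'][80:210,290:390],(288,384),interpolation=2)
cv2.imwrite('pics/p2.png',np.hstack([w['pixels'],c])[:,:800,::-1])
E
```

```text
clock 9.7
qpos [ 0.52   0.796 -0.118  1.863 -1.058  0.272  0.201]
eef_pos [ 672.949 -219.361   48.65 ]
tool_rot [ 3.138 -0.472  0.321]
force [ 0.543 -0.576 -0.617]
width 59.67958582571439
gripper_force 0.0
```

View pics/p2.png

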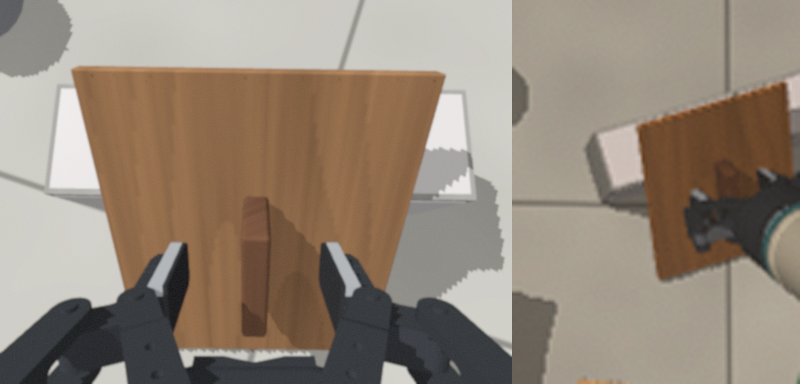

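The lid rests against the step: the wrist view shows its top edge at row 70 above the step's top face, the handle facing out and the fingers open around it. I'll retreat along the tool axis.

Emit:
send_rows([
  {"dx": 0, "dy": 0, "dz": 0, "ax": 0, "ay": 0, "az": 0, "hand": 0.1},
  {"dx": 0, "dy": 0, "dz": -1.5, "ax": 0, "ay": 0, "az": 0, "hand": 0.1},
  {"dx": 0, "dy": 0, "dz": -4, "ax": 0, "ay": 0, "az": 0, "hand": 0.1},
  {"dx": 0, "dy": 0, "dz": -8, "ax": 0, "ay": 0, "az": 0, "hand": 0.1},
  {"dx": 0, "dy": 0, "dz": -12, "ax": 0, "ay": 0, "az": 0, "hand": 0.1},
  {"dx": 0, "dy": 0, "dz": -16, "ax": 0, "ay": 0, "az": 0, "hand": 0.1},
  {"dx": 0, "dy": 0, "dz": -20, "ax": 0, "ay": 0, "az": 0, "hand": 0.1},
  {"dx": 0, "dy": 0, "dz": -20, "ax": 0, "ay": 0, "az": 0, "hand": 0.1},
])

```text
clock: 10.6
eef_pos: [586.2, -251.5, 233.4]
tool_rot: [3.129, -0.478, 0.321]
force: [0.9, 0.1, 1.2]
width: 77.3
gripper_force: 0.0
```

```bash
python3 st.py;python3 - <<'E'
from h import *
from cell import get_image
s=get_image('side');t=get_image('top')
pickle.dump(s,open('s4.pkl','wb'));pickle.dump(t,open('t4.pkl','wb'))
c=cv2.resize(t['pixels'][140:240,190:290],(600,600),interpolation=2)
d=cv2.resize(t['pixels'][95:185,310:400],(200,200),interpolation=2)
a=cv2.resize(s['pixels'][140:240,200:300],(200,200),interpolation=2)
f=cv2.resize(s['pixels'][180:290,320:450],(200,200),interpolation=2)
cv2.imwrite('pics/b1.png',np.hstack([c,np.vstack([d,a,f])])[:,:,::-1])
E
```

```text
clock 10.6
qpos [ 0.455  0.453  0.167  1.901 -0.799  0.631 -0.038]
eef_pos [ 586.162 -251.481  233.384]
tool_rot [ 3.129 -0.478  0.321]
force [0.917 0.093 1.191]
width 77.26897123564827
gripper_force 0.0
```

View pics/b1.png

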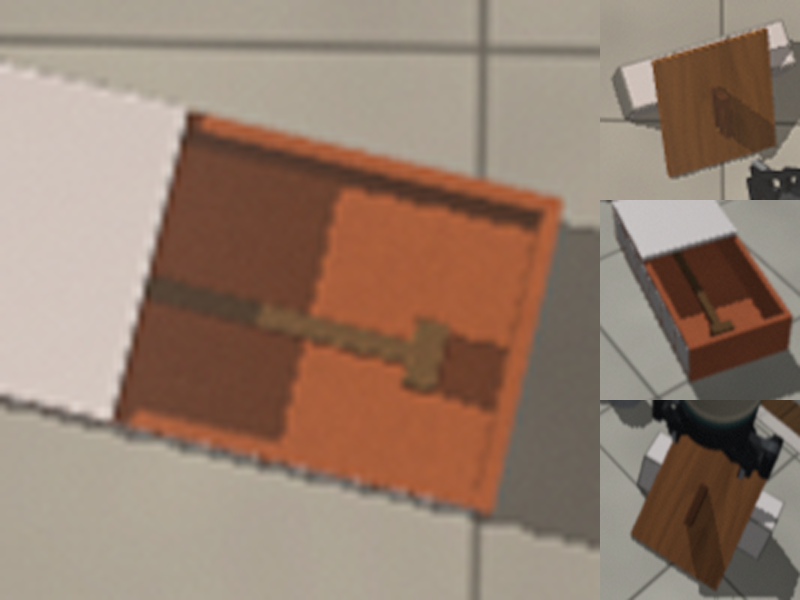

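The open box in the top crop (scale 6, origin (190,140)) shows the knob centred near (427,355). The shaft runs from (150,290) through (262,315) to (410,351), and the rim corners are (560,200) and (490,513). The lid leans on the step, free of the hand.

Run:
```python
from h import *
from cell import read_state
np.set_printoptions(precision=3,suppress=True)
g=pickle.load(open('t4.pkl','rb'))
B=lambda p,z:back(g,np.array(p)/6+[190,140]-.42,z,1)
# box fit
W=np.array([B((560,200),70)[:2],B((490,513),70)[:2],B((190,112),78)[:2],B((118,420),78)[:2]])
L=np.array([[75,-160],[-75,-160],[75,20],[-75,20.]])
bx,res=fitrect(W,L);print('box',bx,res)
k=B((427,355),38);a=B((150,290),27.5);m=B((262,315),27.5);n=B((410,351),27.5)
loc=lambda X:Rz(-bx[2])@(X-np.r_[bx[:2],0])
for X in(k,a,m,n):print(X,'box local',loc(X))
d=a-n;print('shaft yaw',np.arctan2(-d[0],d[1]))
```

```text
box [531.648 172.141  -0.212] [[ 0.312 -2.288]
 [-0.147 -1.343]
 [ 1.382  0.788]
 [-1.547  2.843]]
[500.076  62.313  38.   ] box local [  -7.759 -114.013   38.   ]
[529.713 195.117  27.5  ] box local [-6.726 22.054 27.5  ]
[518.7   141.294  27.5  ] box local [ -6.168 -32.88   27.5  ]
[502.74   70.221  27.5  ] box local [  -6.818 -105.72    27.5  ]
shaft yaw -0.21269109500625008
```

```bash
cat > sn.py <<'E'
from h import *
from cell import read_state
import sys
s=read_state();np.set_printoptions(precision=3,suppress=True)
M=Rz(-.212);bc=np.array([531.65,172.14,0])
def go(ly,z,al,lx=-6.8):  # grasp point in box frame, tilt al (knob up)
    R=frame(M@[1,0,0],M@[0,-np.sin(al),-np.cos(al)])
    print((ly,z,al),*rel(s,R,bc+M@[lx,ly,z],50))
for a in sys.argv[1:]:go(*map(float,a.split(',')))
E
python3 sn.py -- 2>/dev/null
python3 - <<'E'
import sys;sys.argv=['x','-87,190,0','-87,29,0'];exec(open('sn.py').read())
E
```

```text
(-87.0, 190.0, 0.0) [ -1.32 -34.48   9.1 ] [ 0.251 -0.428 -1.019] [506.7  88.5 140. ]
(-87.0, 29.0, 0.0) [ -8.67 -34.57  23.42] [ 0.251 -0.428 -1.019] [506.7  88.5 -21. ]
```

Emit:
send_rows([
  {"dx": -0.1, "dy": -3.4, "dz": 0.9, "ax": 0.025, "ay": -0.043, "az": -0.102, "hand": 0.5},
  {"dx": -0.3, "dy": -6.9, "dz": 1.8, "ax": 0.05, "ay": -0.086, "az": -0.204, "hand": 0.5},
  {"dx": -0.4, "dy": -10.3, "dz": 2.7, "ax": 0.075, "ay": -0.128, "az": -0.306, "hand": 0.5},
  {"dx": -0.5, "dy": -13.8, "dz": 3.6, "ax": 0.1, "ay": -0.171, "az": -0.408, "hand": 0.5},
  {"dx": -0.7, "dy": -17.2, "dz": 4.5, "ax": 0.126, "ay": -0.214, "az": -0.51, "hand": 0.5},
  {"dx": -0.8, "dy": -20.7, "dz": 5.5, "ax": 0.151, "ay": -0.257, "az": -0.611, "hand": 0.5},
  {"dx": -0.9, "dy": -24.1, "dz": 6.4, "ax": 0.176, "ay": -0.3, "az": -0.713, "hand": 0.5},
  {"dx": -1.1, "dy": -27.6, "dz": 7.3, "ax": 0.2, "ay": -0.342, "az": -0.815, "hand": 0.5},
  {"dx": -1.3, "dy": -34.5, "dz": 9.1, "ax": 0.251, "ay": -0.428, "az": -1.019, "hand": 0.5},
  {"dx": -1.3, "dy": -34.5, "dz": 9.1, "ax": 0.251, "ay": -0.428, "az": -1.019, "hand": 0.5},
])

```text
clock: 11.7
eef_pos: [504.1, 95.5, 136.6]
tool_rot: [-3.134, 0.0, 1.372]
force: [-0.1, -0.5, 0.2]
width: 42.6
gripper_force: 0.0
```

```bash
python3 st.py
python3 - <<'E'
import sys;sys.argv=['x','-87,100,0','-87,35,0','-87,30,0'];exec(open('sn.py').read())
E
```

```text
clock 11.7
qpos [-0.38   0.534  0.206  1.958 -0.172  0.673 -0.265]
eef_pos [504.119  95.485 136.611]
tool_rot [-3.134  0.     1.372]
force [-0.12  -0.467  0.202]
width 42.62564099384839
gripper_force 0.0
(-87.0, 100.0, 0.0) [-0.63  0.46  8.66] [-0.008  0.     0.013] [506.7  88.5  50. ]
(-87.0, 35.0, 0.0) [-0.63  0.51 15.16] [-0.008  0.     0.013] [506.7  88.5 -15. ]
(-87.0, 30.0, 0.0) [-0.63  0.52 15.66] [-0.008  0.     0.013] [506.7  88.5 -20. ]
```

Emit:
send_rows([
  {"dx": -0.63, "dy": 0.5, "dz": 3, "ax": -0.008, "ay": 0, "az": 0.013, "hand": 0.5},
  {"dx": -0.63, "dy": 0.5, "dz": 6, "ax": -0.008, "ay": 0, "az": 0.013, "hand": 0.5},
  {"dx": -0.63, "dy": 0.5, "dz": 9, "ax": -0.008, "ay": 0, "az": 0.013, "hand": 0.5},
  {"dx": -0.63, "dy": 0.5, "dz": 11, "ax": -0.008, "ay": 0, "az": 0.013, "hand": 0.5},
  {"dx": -0.63, "dy": 0.5, "dz": 13, "ax": -0.008, "ay": 0, "az": 0.013, "hand": 0.5},
  {"dx": -0.63, "dy": 0.5, "dz": 14.2, "ax": -0.008, "ay": 0, "az": 0.013, "hand": 0.5},
  {"dx": -0.63, "dy": 0.5, "dz": 15.1, "ax": -0.008, "ay": 0, "az": 0.013, "hand": 0.5},
  {"dx": -0.63, "dy": 0.5, "dz": 15.1, "ax": -0.008, "ay": 0, "az": 0.013, "hand": 0.5},
])

```text
clock: 12.5
eef_pos: [508.7, 82.1, -13.4]
tool_rot: [3.138, 0.0, 1.347]
force: [-0.8, 0.4, -0.9]
width: 42.8
gripper_force: 0.0
```

Emit:
send_rows([
  {"dx": 0, "dy": 0, "dz": 0.2, "ax": 0, "ay": 0, "az": 0, "hand": 0.5},
  {"dx": 0, "dy": 0, "dz": 0.4, "ax": 0, "ay": 0, "az": 0, "hand": 0.5},
  {"dx": 0, "dy": 0, "dz": 0.5, "ax": 0, "ay": 0, "az": 0, "hand": 0.5},
])

```text
clock: 12.8
eef_pos: [510.2, 82.2, -16.7]
tool_rot: [3.135, -0.001, 1.347]
force: [0.4, -0.5, 1.1]
width: 42.7
gripper_force: 0.0
```

```bash
python3 st.py
python3 - <<'E'
import sys;sys.argv=['x','-85,30,0'];exec(open('sn.py').read())
E
```

```text
clock 12.8
qpos [-0.287  0.796  0.108  2.044 -0.25   0.307 -0.197]
eef_pos [510.17   82.214 -16.747]
tool_rot [ 3.135 -0.001  1.347]
force [ 0.449 -0.5    1.14 ]
width 42.6840437280379
gripper_force 0.0
(-85.0, 30.0, 0.0) [ 0.74 -0.48  0.32] [ 0.007 -0.001 -0.012] [507.1  90.5 -20. ]
```

Emit:
send_rows([
  {"dx": 0.74, "dy": -0.48, "dz": 0, "ax": 0.007, "ay": 0, "az": -0.012, "hand": 0.5},
  {"dx": 0.74, "dy": -0.48, "dz": 0.3, "ax": 0.007, "ay": 0, "az": -0.012, "hand": 0.5},
  {"dx": 0.74, "dy": -0.48, "dz": 0.3, "ax": 0.007, "ay": 0, "az": -0.012, "hand": 0.5},
])

```text
clock: 13.1
eef_pos: [506.5, 90.9, -20.4]
tool_rot: [-3.14, -0.001, 1.36]
force: [0.1, -0.1, 0.2]
width: 42.9
gripper_force: 0.0
```

Emit:
send_rows([
  {"dx": 0, "dy": 0, "dz": 0, "ax": 0, "ay": 0, "az": 0, "hand": 1},
  {"dx": 0, "dy": 0, "dz": 0, "ax": 0, "ay": 0, "az": 0, "hand": 1},
  {"dx": 0, "dy": 0, "dz": 0, "ax": 0, "ay": 0, "az": 0, "hand": 1},
  {"dx": 0, "dy": 0, "dz": 0, "ax": 0, "ay": 0, "az": 0, "hand": 1},
  {"dx": 0, "dy": 0, "dz": 0, "ax": 0, "ay": 0, "az": 0, "hand": 1},
  {"dx": 0, "dy": 0, "dz": 0, "ax": 0, "ay": 0, "az": 0, "hand": 1},
])

```text
clock: 13.7
eef_pos: [506.8, 90.2, -20.1]
tool_rot: [-3.14, -0.0, 1.359]
force: [-1.0, -0.5, 4.1]
width: 9.6
gripper_force: 59.9
```

```bash
python3 st.py
python3 - <<'E'
import sys,numpy as np
# grip in box plane: relative to bell-end path. tilt a about bell contact
gy,gz=-85,30   # tool point
L=128+85;  # to bell mouth
args=['x']
for a in(.1,.2,.3,.38):
    # bell axis end: y stays 126, z=6+16cos; tool point is 8 above the axis
    by,bz=126,8+16*np.cos(a)
    args.append(f"{by-L*np.cos(a)+8*np.sin(a)},{bz+L*np.sin(a)+8*np.cos(a)},{a}")
for D in(60,130):
    a=.42;args.append(f"{126-D-L*np.cos(a)+8*np.sin(a)},{10+16*np.cos(a)+L*np.sin(a)+8*np.cos(a)},{a}")
sys.argv=args;exec(open('sn.py').read())
E
```

```text
clock 13.7
qpos [-0.299  0.802  0.104  2.042 -0.251  0.31  -0.199]
eef_pos [506.771  90.234 -20.073]
tool_rot [-3.14  -0.     1.359]
force [-1.023 -0.525  4.054]
width 9.641032727178493
gripper_force 59.88787293434143
(-85.13721987104489, 53.144617712447015, 0.1) [-0.48  0.03 -2.35] [-0.001 -0.1   -0.   ] [506.   85.5   3.4]
(-81.16482643382399, 73.83816532753784, 0.2) [-0.58  0.02 -4.49] [-0.001 -0.2   -0.   ] [505.8  84.5  24.8]
(-75.12251053046336, 93.87387975787988, 0.3) [-0.46  0.02 -6.62] [-0.001 -0.3   -0.   ] [506.1  85.7  46.1]
(-68.83820362249281, 109.29401123880155, 0.38) [-0.2   0.02 -8.29] [-0.001 -0.38   0.   ] [506.6  88.1  62.9]
(-125.22586066204511, 118.76711106918384, 0.42) [-6.03  0.02 -9.32] [-0.001 -0.42   0.   ] [494.4  31.2  73.1]
(-195.2258606620451, 118.76711106918384, 0.42) [-13.03   0.02  -9.32] [-0.001 -0.42   0.   ] [479.6 -37.2  73.1]
```

The snuffer is gripped at 60 N. Now I'll tilt it knob-up about the bell, then draw it out towards the knob.

Emit:
send_rows([
  {"dx": -0.25, "dy": 0, "dz": -1.2, "ax": 0, "ay": -0.05, "az": 0, "hand": 1},
  {"dx": -0.48, "dy": 0, "dz": -2.35, "ax": 0, "ay": -0.1, "az": 0, "hand": 1},
  {"dx": -0.55, "dy": 0, "dz": -3.4, "ax": 0, "ay": -0.15, "az": 0, "hand": 1},
  {"dx": -0.58, "dy": 0, "dz": -4.5, "ax": 0, "ay": -0.2, "az": 0, "hand": 1},
  {"dx": -0.53, "dy": 0, "dz": -5.6, "ax": 0, "ay": -0.25, "az": 0, "hand": 1},
  {"dx": -0.46, "dy": 0, "dz": -6.6, "ax": 0, "ay": -0.3, "az": 0, "hand": 1},
  {"dx": -0.46, "dy": 0, "dz": -6.6, "ax": 0, "ay": -0.3, "az": 0, "hand": 1},
  {"dx": -0.46, "dy": 0, "dz": -6.6, "ax": 0, "ay": -0.3, "az": 0, "hand": 1},
])

```text
clock: 14.5
eef_pos: [505.4, 86.1, 45.2]
tool_rot: [-3.139, 0.299, 1.36]
force: [0.2, -0.2, -0.9]
width: 9.5
gripper_force: 59.3
```

```bash
python3 st.py
python3 - <<'E'
import sys,numpy as np
from h import *
from cell import get_image
L=213;args=['x']
for D,a,up in((0,.3,0),(30,.36,0),(60,.4,0),(100,.42,0),(135,.42,0)):
    args.append(f"{126-D-L*np.cos(a)+8*np.sin(a)},{10+16*np.cos(a)+L*np.sin(a)+8*np.cos(a)+up},{a}")
sys.argv=args;exec(open('sn.py').read())
# where knob should be / is: compare brightness patch vs. previous side image
b=get_image('side');a=pickle.load(open('s4.pkl','rb'))
M_=M
for sy in(-117,):
  al=.3;X=bc+M@[-6.8,126-(125-sy)*np.cos(al),24+(125-sy)*np.sin(al)]
  u,v=proj(b,X).round().astype(int);print('knob expected px',u,v,b['pixels'][v-2:v+3,u-2:u+3].mean((0,1)),a['pixels'][v-2:v+3,u-2:u+3].mean((0,1)))
X0=bc+M@[-6.8,-114,30];u,v=proj(b,X0).round().astype(int);print('old knob px',b['pixels'][v-2:v+3,u-2:u+3].mean((0,1)),a['pixels'][v-2:v+3,u-2:u+3].mean((0,1)))
E
```

```text
clock 14.5
qpos [-0.691  0.804  0.459  1.901 -0.116  0.657 -0.447]
eef_pos [505.417  86.061  45.188]
tool_rot [-3.139  0.299  1.36 ]
force [ 0.166 -0.24  -0.932]
width 9.54518078540115
gripper_force 59.306679368019104
(-75.12251053046336, 95.87387975787988, 0.3) [-0.11  0.07 -0.27] [-0.002 -0.001  0.001] [506.1  85.7  48.1]
(-100.52782957719941, 107.4959354558646, 0.36) [-3.18  0.07 -0.64] [-0.002 -0.061  0.001] [500.1  58.1  60.7]
(-127.07064498414532, 115.0515707678118, 0.4) [-6.14  0.06 -0.6 ] [-0.002 -0.101  0.001] [494.2  30.3  69. ]
(-165.2258606620451, 118.76711106918384, 0.42) [-9.99  0.06  0.16] [-0.002 -0.121  0.002] [485.9  -7.9  73.1]
(-200.2258606620451, 118.76711106918384, 0.42) [-13.34   0.06   1.19] [-0.002 -0.121  0.002] [478.6 -42.1  73.1]
knob expected px 260 186 [43.36 30.44 19.04] [76.32 41.08 26.88]
old knob px [120.64  64.76  41.8 ] [92.56 58.4  37.52]
```

Emit:
send_rows([
  {"dx": -1.6, "dy": 0, "dz": -0.45, "ax": 0, "ay": -0.03, "az": 0, "hand": 1},
  {"dx": -3.2, "dy": 0, "dz": -0.64, "ax": 0, "ay": -0.06, "az": 0, "hand": 1},
  {"dx": -4.7, "dy": 0, "dz": -0.65, "ax": 0, "ay": -0.08, "az": 0, "hand": 1},
  {"dx": -6.1, "dy": 0, "dz": -0.6, "ax": 0, "ay": -0.1, "az": 0, "hand": 1},
  {"dx": -8, "dy": 0, "dz": -0.2, "ax": 0, "ay": -0.12, "az": 0, "hand": 1},
  {"dx": -10, "dy": 0, "dz": 0.15, "ax": 0, "ay": -0.12, "az": 0, "hand": 1},
  {"dx": -11.7, "dy": 0, "dz": 0.7, "ax": 0, "ay": -0.12, "az": 0, "hand": 1},
  {"dx": -13.3, "dy": 0, "dz": 1.2, "ax": 0, "ay": -0.12, "az": 0, "hand": 1},
  {"dx": -13.3, "dy": 0, "dz": 1.2, "ax": 0, "ay": -0.12, "az": 0, "hand": 1},
  {"dx": -13.3, "dy": 0, "dz": 1.2, "ax": 0, "ay": -0.12, "az": 0, "hand": 1},
])

```text
clock: 15.55
eef_pos: [478.3, -42.2, 73.4]
tool_rot: [-3.14, 0.419, 1.358]
force: [-0.5, -0.2, -1.3]
width: 9.4
gripper_force: 59.3
```

```bash
python3 st.py
python3 - <<'E'
from h import *
from cell import read_state
s=read_state();R0=Ro.from_euler('xyz',s['tool_rot']).as_matrix()
print('up 18cm:',R0.T@[0,0,18.])
E
```

```text
clock 15.55
qpos [-0.625  0.772  0.565  2.012  0.007  0.606 -0.385]
eef_pos [478.345 -42.221  73.449]
tool_rot [-3.14   0.419  1.358]
force [-0.537 -0.239 -1.257]
width 9.38148451501118
gripper_force 59.27952289581299
up 18cm: [ -7.32292516  -0.02470509 -16.44305801]
```

Emit:
send_rows([
  {"dx": -0.8, "dy": 0, "dz": -1.8, "ax": 0, "ay": 0, "az": 0, "hand": 1},
  {"dx": -1.6, "dy": 0, "dz": -3.7, "ax": 0, "ay": 0, "az": 0, "hand": 1},
  {"dx": -2.6, "dy": 0, "dz": -5.9, "ax": 0, "ay": 0, "az": 0, "hand": 1},
  {"dx": -3.7, "dy": 0, "dz": -8.2, "ax": 0, "ay": 0, "az": 0, "hand": 1},
  {"dx": -4.8, "dy": 0, "dz": -10.8, "ax": 0, "ay": 0, "az": 0, "hand": 1},
  {"dx": -5.9, "dy": 0, "dz": -13.2, "ax": 0, "ay": 0, "az": 0, "hand": 1},
  {"dx": -6.8, "dy": 0, "dz": -15.2, "ax": 0, "ay": 0, "az": 0, "hand": 1},
  {"dx": -7.3, "dy": 0, "dz": -16.4, "ax": 0, "ay": 0, "az": 0, "hand": 1},
  {"dx": -7.3, "dy": 0, "dz": -16.4, "ax": 0, "ay": 0, "az": 0, "hand": 1},
  {"dx": -7.3, "dy": 0, "dz": -16.4, "ax": 0, "ay": 0, "az": 0, "hand": 1},
])

```text
clock: 16.55
eef_pos: [478.7, -40.9, 252.6]
tool_rot: [-3.14, 0.419, 1.361]
force: [-0.3, 0.0, -0.6]
width: 9.3
gripper_force: 59.3
```

Emit:
send_rows([
  {"dx": 0, "dy": 0, "dz": 0, "ax": 0, "ay": 0, "az": 0, "hand": 1},
  {"dx": 0, "dy": 0, "dz": 0, "ax": 0, "ay": 0, "az": 0, "hand": 1},
  {"dx": 0, "dy": 0, "dz": 0, "ax": 0, "ay": 0, "az": 0, "hand": 1},
  {"dx": 0, "dy": 0, "dz": 0, "ax": 0, "ay": 0, "az": 0, "hand": 1},
  {"dx": 0, "dy": 0, "dz": 0, "ax": 0, "ay": 0, "az": 0, "hand": 1},
])

```text
clock: 17.05
eef_pos: [478.6, -41.8, 252.9]
tool_rot: [-3.14, 0.42, 1.359]
force: [-0.4, -0.5, -0.7]
width: 9.2
gripper_force: 59.3
```

```bash
python3 st.py
python3 - <<'E'
from h import *
from cell import get_image,read_state
s=read_state();R0=Ro.from_euler('xyz',s['tool_rot']).as_matrix();e=np.array(s['eef_pos'])
bell=e+R0@[213,0,-42.];knob=e+R0@[-37,0,-42.];print('bell',bell,'knob',knob)
b=get_image('side');t=get_image('top');old=pickle.load(open('s4.pkl','rb'));to=pickle.load(open('t4.pkl','rb'))
for n,g,o in(('side',b,old),('top',t,to)):
    print(n,'bell/mid px (bronze?)',[(g['pixels'][v,u],o['pixels'][v,u]) for u,v in (proj(g,e+R0@[x,0,-42.]).round().astype(int) for x in(195,120,60))])
# lid unchanged in top view? (arm clear region)
d=np.abs(t['pixels'][95:170,330:375].astype(int)-to['pixels'][95:170,330:375]).mean(2);print('lid diff',np.median(d),(d>30).mean())
E
```

```text
clock 17.05
qpos [-0.722  0.499  0.682  1.855  0.11   1.017 -0.359]
eef_pos [478.571 -41.831 252.861]
tool_rot [-3.14   0.42   1.359]
force [-0.397 -0.451 -0.732]
width 9.244579201868719
gripper_force 59.305737018585205
bell [523.0602936  165.05705291 204.37187958] knob [475.15767589 -58.13960655 306.29631444]
side bell/mid px (bronze?) [(array([64, 45, 29], dtype=uint8), array([195, 190, 190], dtype=uint8)), (array([52, 37, 22], dtype=uint8), array([148, 147, 141], dtype=uint8)), (array([60, 43, 25], dtype=uint8), array([154, 153, 144], dtype=uint8))]
top bell/mid px (bronze?) [(array([168, 155, 133], dtype=uint8), array([111,  69,  51], dtype=uint8)), (array([105,  97,  83], dtype=uint8), array([166,  91,  56], dtype=uint8)), (array([89, 81, 71], dtype=uint8), array([167,  91,  57], dtype=uint8))]
lid diff 2.3333333333333335 0.0
```

```bash
python3 -c "
from cell import finish_job
print(finish_job())"
```

```text
the job is handed in; nothing more can be done
None
```

I handed the job in at about 17 s: the lid leans on the step, let go, and the snuffer was drawn out knob first and is held still, both ends by my estimate above 200 mm; the judge's result was not shown.

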